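# Pack the dough-strip guide with the spacer that fits snugly

### The arm

A 6-joint arm with a two-finger parallel gripper is mounted at the origin on the work surface. World frame = base frame: x ahead of the robot, y to its left, z up, the work surface at z = 0. Lengths are in mm, angles in rad, forces in N, time in s.
With the tool pointing down it reaches from about 275 to 825 mm from the base axis. Payload 4.9 kg.
Tool frame: the origin (TCP) lies at the very end of the fingers, on their centre line; the grasp point (between the pads) lies 19 mm behind it; z points along the fingers, y is the direction in which the jaws open and shut (so a half turn about z gives the same grasp; the last joint's range is limited). The gripper opens to 85 mm and grips with 20 to 120 N. Pads are 22 mm wide; open, the fingers measure 114 mm over their backs; the gripper's body (76 mm by 85 mm) begins 54 mm behind the grasp point. The pads swing forward as they close: fully open they stand 13 mm farther back than shut.
Start: joints at [-0.134, 0.326, -0.193, 1.052, 0, 1.437], TCP at [550.017, 0.009, 231.281] pointing down, gripper open.
Joint ranges: [-2.65, 2.65], [-0.97, 1.79], [-1.3, 1.35], [-1.93, 2.1], [-1.47, 1.37], [-3.14, 3.14]. Speed limits (rad/s): [2.57, 2.57, 3.14, 3.14, 3.14, 3.14].

### API

Orientations are given as a 3x3 rotation matrix whose columns are the frame's x, y, z axes.
In Python, from bench import * gives the robot as it stands.
- The arm moves only by the tool move_arm, never from a script. Its argument "plan" is a list of rows, each an object of numbers: "x", "y", "z": the shift along the world's x, y, z in m; "ax", "ay", "az": the turn, a rotation vector about the world's x, y, z in degrees; "hand": the finger opening in m, from 0 to 0.0854. In form: [{"x": .., "y": .., "z": .., "ax": .., "ay": .., "az": .., "hand": ..}, ...]. A call has 1 to 20 rows; each row is the pose to reach, as a shift and turn from the pose commanded when the call began; what a row does not reach only later rows make up. A row lasts 1/8 s, in which the tool goes at most 62.5 mm and 10.7 degrees, less where a joint would pass 70% of its speed; a pose out of reach is approached as far as the arm can. A call with a gripper value outside its range is refused whole. The fingers move at their own pace and stop on an object; "newtons" is the grip in N (left out, the last holds). Time passes only in rows, so rows that repeat a pose let the fingers close. It gives the time, the measured TCP pose, the force and the opening at its end, in the units of the state.
- read_state(): the state, without advancing time (a new reading comes with each control period).
- snapshot(name): name is "scene" or "side" or "wrist"; returns a dict with "frame" (384x512x3 uint8, blue, green, red), "depth" (384x512 float32, mm along the optical axis (not along the pixel's ray), 0 where there is no reading), "fx", "fy", "cx", "cy" (pixels), "R" (3x3) and "t" (3): a world point X has camera coordinates R X + t. Camera axes: x right, y down, z forward; pixel columns grow to the right and rows downward; lengths in mm; the calibration is good to about 2 mm. A picture is of the moment at which its call begins.
- job_done(): hands the job in, once; it reports no verdict.
Trained networks look in a picture, given as the dict that the camera call returned (one of the last four; its "shot" number tells which), for a name from the list of things; names that differ only in an ending like _2 or _b are one class to them, and where a whole thing is asked for, a point or a joint stands for the part that bears it (a point fixed in the world has none). Each returns a list of dicts, best first, with "conf" (0 to 1); they miss things now and then, are a little off and sometimes report something else, mostly with a low value. They report only what shows in the picture. A call takes as long as a camera call. They do not tell look-alikes from the thing itself.
- regions_of(picture, label): "mask" (384x512 bool, what is visible of it) and "extent" ([left, top, right, bottom] in pixels, round what is visible of it).
The state is a dict: "time": time; "qpos": joint angles; "qvel": joint speeds; "joint_efforts": joint torques, N m; "tcp_pos": TCP position; "ee_rot": TCP orientation; "contact_force": force on the tool from outside, world axes, zero at the start; "wrist_torque": the same for the moment, N m; "gripper_width": finger opening in mm.
Only numpy, scipy, OpenCV 4.12 (cv2) and the standard library are available. Lean on these libraries where they do the work, as an engineer would, in place of code of your own. Each camera call takes 0.05 s, during which the arm holds its last target.

### The job

Somebody has shifted the white sprung pad of the dough-strip cutter, so try the spacers in the gap between the pad and the steel cheek to find the snug one: the thickest that slides all the way down without forcing, which holds the pad pushed back a little, while a thinner one sits loose; leave the snug one fully home with its flange resting on the top. Stand the spacers you do not use upright on the mat or the bench, clear of the cutter. Once the snug spacer is home, push the red clamp lever all the way over, towards the cutter discs; work gently and leave the bowl, timer and brush alone.

Things in the scene. Friction and masses are not known exactly. Their poses are not given: they have to be found in the camera images.
- guide: Fixed bed: aluminium plate, x -65..65, y -162..62, 10 mm thick, with a fixed steel cheek 80 mm long (x), from y = 0 to +30 mm, its flat top 60 mm above the bench. Origin at bench height, below the middle of the cheek's upright inner face (the plane y = 0). The gap runs along x on the -y side of that face, open above and at both ends. Beyond it (+x), seen only, the cutter discs, 67 mm high.
- cheek_top (a point): Point 60 mm above the bed's origin: mid-length of the cheek, at top height, in the plane of its inner face. The cheek's upper inner edge has a steep lead-in 4 mm wide (y) and 8 mm deep (z); the white pad's has one 7 mm wide and 21 mm deep; below these the gap is straight.
- pad (a joint): White sprung pad facing the cheek, 80 mm long, top 60 mm high: m, 0 at rest, growing as it is pushed back (-y of the bed), solid stop at 0.004. Spring 0.8 N at rest, 2.4 N at the stop. Its resting face is 11.3 to 19.8 mm from the cheek, different each time and not told: a spacer goes in if at most 4 mm thicker than that gap, with 3 to 6 N downwards.
- spacer15: Loose spacer, 80 g, upright. Origin: centre of its underside, z up. Aluminium blade 30 (x) x 15 (y, thickness) x 40 mm high; blue flange 36 x 46 x 6 mm (x, y, z) at 40 to 46 mm above the origin; blue grip tab 30 (x) x 14 mm (y) from 46 to 82 mm. Fully home, the flange rests on cheek and pad and the underside is 20 mm above the bench.
- spacer18: Loose spacer, 80 g, upright. Origin: centre of its underside, z up. Aluminium blade 30 (x) x 18 (y, thickness) x 40 mm high; green flange 36 x 46 x 6 mm (x, y, z) at 40 to 46 mm above the origin; green grip tab 30 (x) x 14 mm (y) from 46 to 82 mm. Fully home, the flange rests on cheek and pad and the underside is 20 mm above the bench.
- spacer21: Loose spacer, 80 g, upright. Origin: centre of its underside, z up. Aluminium blade 30 (x) x 21 (y, thickness) x 40 mm high; yellow flange 36 x 46 x 6 mm (x, y, z) at 40 to 46 mm above the origin; yellow grip tab 30 (x) x 14 mm (y) from 46 to 82 mm. Fully home, the flange rests on cheek and pad and the underside is 20 mm above the bench.
- clamp (a joint): Red clamp lever on the bed: rad, 0 leaning to the -x side of the bed, 1.0 fully over to the +x side; it swings about the bed's y axis, stays where it is left and turns easily.
- clamp_tip (a point): Centre of the free end of the red clamp lever, at bed x between -26 (leaning to -x) and +26 mm (over), y = -130 mm, about 80 mm above the bench; a round knob on a thin upright stem, pivoted about 55 mm below it.
- mat: Black rubber mat, fixed, 270 x 90 x 4 mm, on which the spacers stand in a row along its x, in any order; origin at the centre of its underside.
- bowl: Loose steel bowl, 120 mm across, 55 mm high; origin at the centre of its underside.
- timer: Loose white kitchen timer, 28 x 65 x 55 mm; origin at the centre of its underside.
- brush: Loose pastry brush, 200 mm long, lying along its x; origin below its middle.
Mind the look-alikes: they are no part of the job. What is meant by the spacer18 is not pink, and is the smaller of those in its own colour.

How it is judged (in metres and radians):
On the way, in this order (a step that is already met when the one before it is completed fails the run):
1. the snug spacer is fully home in the gap, pushing the pad back, with the lever still not over (((z of spacer15 in the frame of guide below 0.0225 m and x of spacer15 in the frame of guide between -0.02 and 0.02 m and y of spacer15 in the frame of guide between -0.03 and 0 m and angle between spacer15's own z axis and vertical below 0.15 rad and value of joint pad above 0.0005 m) or (z of spacer18 in the frame of guide below 0.0225 m and x of spacer18 in the frame of guide between -0.02 and 0.02 m and y of spacer18 in the frame of guide between -0.03 and 0 m and angle between spacer18's own z axis and vertical below 0.15 rad and value of joint pad above 0.0005 m) or (z of spacer21 in the frame of guide below 0.0225 m and x of spacer21 in the frame of guide between -0.02 and 0.02 m and y of spacer21 in the frame of guide between -0.03 and 0 m and angle between spacer21's own z axis and vertical below 0.15 rad and value of joint pad above 0.0005 m)) and value of joint clamp below 0.5 rad), for 0.2 s.
2. then the red lever is pushed fully over (value of joint clamp above 0.85 rad), for 0.2 s.
At the end, for the whole second after the job is handed in: A spacer is in the gap, underside within 2.5 mm of home, within 20 mm of mid-cheek, holding the pad over 0.5 mm back (snug); the others upright on mat or bench over 60 mm from the bed origin; tilts under 0.15 rad; lever past 0.85 rad; spacers at rest (((z of spacer15 in the frame of guide below 0.0225 m and x of spacer15 in the frame of guide between -0.02 and 0.02 m and y of spacer15 in the frame of guide between -0.03 and 0 m and angle between each of spacer15, spacer18, spacer21's own z axis and vertical below 0.15 rad and value of joint pad above 0.0005 m and horizontal distance between each of spacer18, spacer21 and guide above 0.06 m and height (world z) of each of spacer18, spacer21 below 0.02 m) or (z of spacer18 in the frame of guide below 0.0225 m and x of spacer18 in the frame of guide between -0.02 and 0.02 m and y of spacer18 in the frame of guide between -0.03 and 0 m and angle between each of spacer18, spacer15, spacer21's own z axis and vertical below 0.15 rad and value of joint pad above 0.0005 m and horizontal distance between each of spacer15, spacer21 and guide above 0.06 m and height (world z) of each of spacer15, spacer21 below 0.02 m) or (z of spacer21 in the frame of guide below 0.0225 m and x of spacer21 in the frame of guide between -0.02 and 0.02 m and y of spacer21 in the frame of guide between -0.03 and 0 m and angle between each of spacer21, spacer15, spacer18's own z axis and vertical below 0.15 rad and value of joint pad above 0.0005 m and horizontal distance between each of spacer15, spacer18 and guide above 0.06 m and height (world z) of each of spacer15, spacer18 below 0.02 m)) and value of joint clamp above 0.85 rad and linear speed of each of spacer15, spacer18, spacer21 below 0.02 m/s); the robot touches nothing.
It fails at once if a spacer is pressed against the cutter (bed, cheek, pad) with more than 45 N (forced) (contact force between any of spacer15, spacer18, spacer21 and guide above 45 N).
It fails at once if bowl, timer or brush moved more than 25 mm (distance of any of bowl, timer, brush from where it was at the start of the episode above 0.025 m).
It also fails if it takes over 72 s, if anything falls off the work surface, if the arm or the gripper's body presses on something with over 40 N, if the wrist force passes 120 N, or if a joint passes its speed limit or range.

## Working session

There is one attempt and no reset: what is moved stays moved. The work goes in short steps, Python scripts to look and compute and a tool call to move; the robot and the scene stay as the last step left them, time stands still between calls to the robot, and variables do not carry over. Pictures are saved under pics/ and viewed, and the job is handed in when it is done.

Besides the shell and the picture viewer there is one more tool, called after "Call:" in YAML: its name, and indented under it one key for each argument. move_arm: Moves the arm, as the interface text tells. Its arguments: {"type":"object","properties":{"plan":{"type":"array"},"newtons":{"type":"number"}},"required":["plan"]}

```bash
mkdir -p pics; ls
cat > h.py <<'E'
from bench import *
import numpy as np, cv2
def world(p,u,v,d=None):
    d=p["depth"][int(v),int(u)] if d is None else d
    c=np.array([(u-p["cx"])*d/p["fx"],(v-p["cy"])*d/p["fy"],d])
    return np.array(p["R"]).T@(c-np.array(p["t"]))
def cloud(p,mask):
    v,u=np.nonzero(mask&(p["depth"]>0)); d=p["depth"][v,u]
    c=np.stack([(u-p["cx"])*d/p["fx"],(v-p["cy"])*d/p["fy"],d],1)
    return (c-np.array(p["t"]))@np.array(p["R"])
def save(p,n): cv2.imwrite("pics/"+n+".png",p["frame"])
E
python3 - <<'E'
from h import *
for n in ["scene","side","wrist"]:
    p=snapshot(n); save(p,n+"0")
    for l in ["spacer15","spacer18","spacer21","guide","clamp","bowl","timer","brush","mat"]:
        for r in regions_of(p,l)[:4]:
            if r["conf"]<.2: continue
            c=cloud(p,r["mask"])
            if len(c)<5: continue
            t=c[c[:,2]>np.percentile(c[:,2],98)-4]
            print(n,l,round(r["conf"],2),[int(i) for i in r["extent"]],"top med",t.mean(0).round(0),"min",np.percentile(c,2,axis=0).round(),"max",np.percentile(c,98,axis=0).round())
s=read_state();print(s["time"],s["tcp_pos"],s["ee_rot"],s["gripper_width"])
E
```

```text
pics
scene spacer15 0.68 [198, 114, 212, 145] top med [ 519. -422.  111.] min [ 497. -490.    0.] max [ 542. -396.  112.]
scene spacer15 0.67 [226, 137, 236, 154] top med [ 493. -281.   86.] min [ 477. -302.    8.] max [ 509. -261.   87.]
scene spacer15 0.63 [227, 118, 237, 140] top med [ 420. -400.   82.] min [ 392. -414.   -1.] max [ 437. -381.   83.]
scene spacer15 0.51 [207, 145, 216, 164] top med [ 572. -286.   87.] min [ 548. -314.   -1.] max [ 588. -265.   89.]
scene spacer18 0.68 [198, 114, 212, 145] top med [ 519. -422.  111.] min [ 497. -490.    0.] max [ 542. -396.  112.]
scene spacer18 0.67 [226, 137, 236, 154] top med [ 493. -281.   86.] min [ 477. -302.    8.] max [ 509. -261.   87.]
scene spacer18 0.63 [227, 118, 237, 140] top med [ 420. -400.   82.] min [ 392. -414.   -1.] max [ 437. -381.   83.]
scene spacer18 0.51 [207, 145, 216, 164] top med [ 572. -286.   87.] min [ 548. -314.   -1.] max [ 588. -265.   89.]
scene spacer21 0.68 [198, 114, 212, 145] top med [ 519. -422.  111.] min [ 497. -490.    0.] max [ 542. -396.  112.]
scene spacer21 0.67 [226, 137, 236, 154] t
[... 3614 characters left out ...]
n [473.  20.   8.] max [711. 183.  66.]
wrist clamp 0.81 [199, 111, 235, 143] top med [510.  56.  94.] min [499.  45.  36.] max [526.  68.  96.]
wrist bowl 0.59 [388, 278, 442, 309] top med [ 769. -159.   54.] min [ 739. -210.    7.] max [ 806. -152.   55.]
wrist timer 0.71 [141, 204, 175, 259] top med [422. -79.  54.] min [ 410. -108.    7.] max [436. -58.  56.]
wrist mat 0.83 [158, 303, 312, 348] top med [ 512. -261.    4.] min [ 408. -304.    2.] max [ 630. -228.    5.]
1.5 [5.50008159e+02 2.32704645e-02 2.31277052e+02] [[-1.05871820e-05  1.00000000e+00 -1.97446506e-05]
 [ 1.00000000e+00  1.05876962e-05  2.60454908e-05]
 [ 2.60456998e-05 -1.97443748e-05 -9.99999999e-01]] 85.06236782251952
```

View pictures.

Run:
```python
import cv2,numpy as np
a=cv2.imread("pics/scene0.png")[100:300,140:400]; b=cv2.imread("pics/side0.png")[130:340,140:360]
cv2.imwrite("pics/a.png",cv2.resize(a,None,fx=3,fy=3)); cv2.imwrite("pics/b.png",cv2.resize(b,(660,600)[:2],interpolation=cv2.INTER_LINEAR))
```

```text
(no output)
```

View pics/a.png

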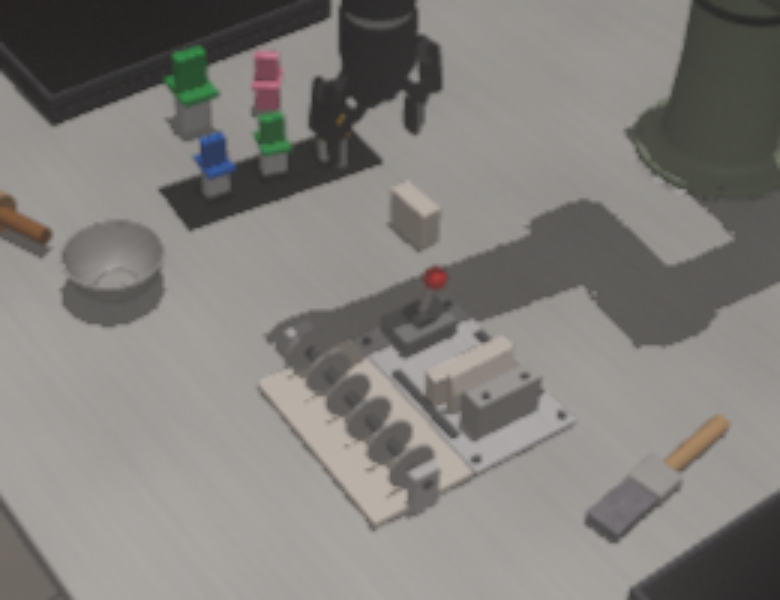

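View pics/b.png

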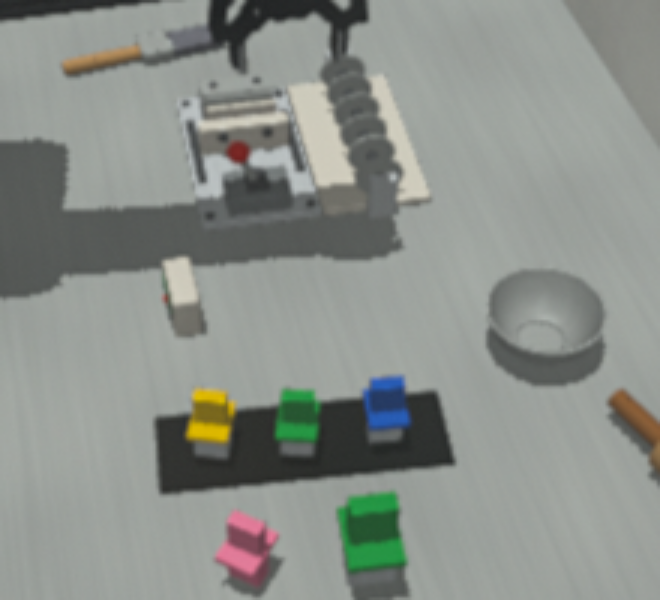

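View pics/wrist0.png

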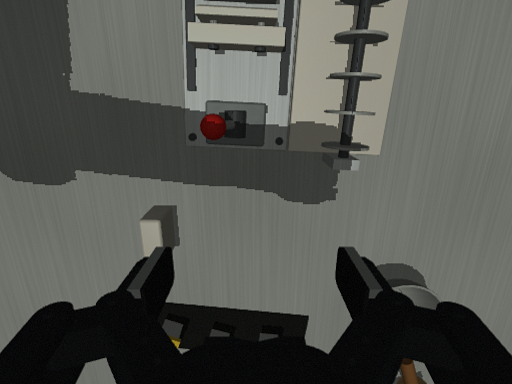

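Run:
```python
from h import *
p=snapshot("wrist"); R=np.array(p["R"]);print(-R.T@np.array(p["t"]));print(R.round(3),p["fx"],p["cx"],p["cy"])
for u,v in [(190,25),(285,25),(188,147),(289,150),(193,137),(279,141),(213,127)]:
    print(u,v,world(p,u,v).round(1))
```

```text
[550.83858508  79.45930362 373.51869388]
[[ 1.     0.     0.001]
 [ 0.    -0.95   0.311]
 [ 0.001 -0.311 -0.95 ]] 282.18162754838767 254.3387309487286 193.80752723974712
190 25 [486.1 152.9  49.9]
285 25 [585.4 161.   13.9]
188 147 [463.5  22.4   0. ]
289 150 [595.5  20.5  12.5]
193 137 [473.7  36.9  13. ]
279 141 [582.3  31.9  12.7]
213 127 [511.5  56.3  97.3]
```

Call:
move_arm:
  plan:
    - {"x": -0.003, "y": 0.05, "z": -0.03}
    - {"x": -0.006, "y": 0.1, "z": -0.08}
    - {"x": -0.01, "y": 0.11, "z": -0.13}
    - {"x": -0.01, "y": 0.11, "z": -0.13}

```text
schema error: expected keys x, y, z, ax, ay, az, hand
```

Run:
```python
from h import *
p=snapshot("wrist"); save(p,"w1"); np.savez("w1.npz",**{k:np.array(p[k]) for k in p})
R=np.array(p["R"]);print(-R.T@np.array(p["t"]))
cv2.imwrite("pics/w1b.png",cv2.resize(p["frame"],(800,600),interpolation=cv2.INTER_CUBIC))
```

```text
[550.83860828  79.4591851  373.51884562]
```

View pics/w1b.png

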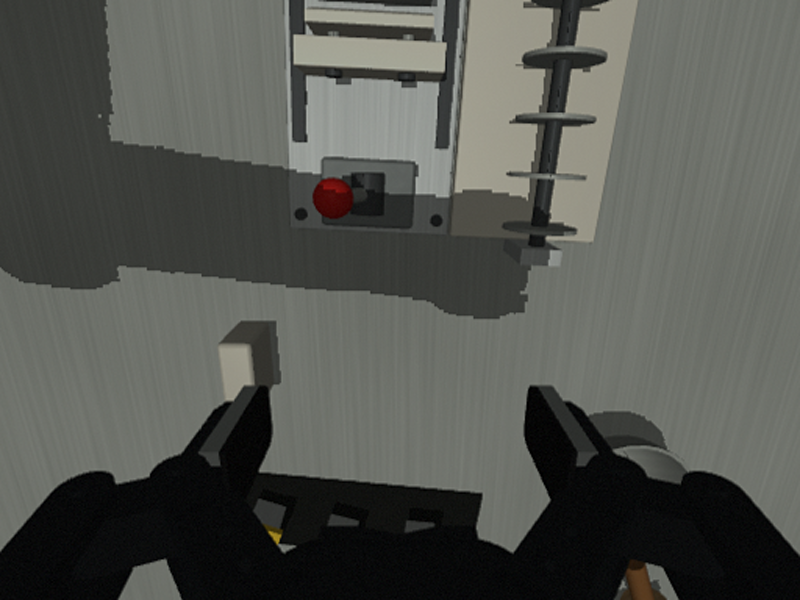

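All keys are required. Retry.

Call:
move_arm:
  plan:
    - {"x": -0.003, "y": 0.05, "z": -0.03, "ax": 0, "ay": 0, "az": 0, "hand": 0.085}
    - {"x": -0.006, "y": 0.1, "z": -0.08, "ax": 0, "ay": 0, "az": 0, "hand": 0.085}
    - {"x": -0.01, "y": 0.11, "z": -0.13, "ax": 0, "ay": 0, "az": 0, "hand": 0.085}
    - {"x": -0.01, "y": 0.11, "z": -0.13, "ax": 0, "ay": 0, "az": 0, "hand": 0.085}

```text
time: 2.1
tcp_pos: [535.8, 110.8, 97.6]
ee_rot: [[-0.002, 1.0, -0.009], [1.0, 0.002, -0.001], [-0.001, -0.009, -1.0]]
contact_force: [-0.2, -1.2, 0.6]
gripper_width: 85.1
```

Run:
```python
from h import *
p=snapshot("wrist"); save(p,"w1"); np.savez("w1.npz",**{k:np.array(p[k]) for k in p})
R=np.array(p["R"]);print(-R.T@np.array(p["t"]))
cv2.imwrite("pics/w1c.png",cv2.resize(p["frame"],(800,600),interpolation=cv2.INTER_CUBIC))
```

```text
[537.69387363 190.35471192 239.80660856]
```

View pics/w1c.png

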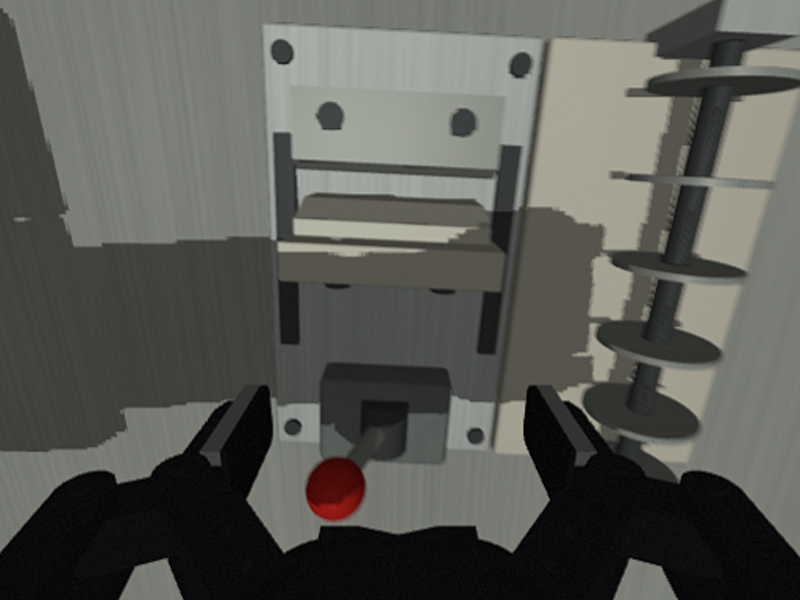

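Run:
```python
from h import *
z=np.load("w1.npz"); p={k:z[k] for k in z}
# profile along columns
H,W=p["depth"].shape
full=np.zeros((H,W,3)); v,u=np.mgrid[0:H,0:W]; d=p["depth"]
c=np.stack([(u-p["cx"])*d/p["fx"],(v-p["cy"])*d/p["fy"],d],-1); X=(c-p["t"])@p["R"]
np.save("X1.npy",X)
for col in [220,250,280]:
    print("col",col)
    for r in range(50,192,1 if col==250 else 100): print(r,X[r,col].round(1),p["frame"][r,col])
# bed plate outline: white plate side edges
```

```text
col 220
50 [510.4 226.2   9.8] [163 169 164]
150 [514.2 160.6  59.4] [166 183 182]
col 250
50 [532.5 226.1  10.6] [157 163 159]
51 [532.5 225.6   9.2] [159 164 160]
52 [532.5 224.9   9.7] [159 164 160]
53 [532.5 224.2   9.7] [159 164 159]
54 [532.5 223.5   9.8] [159 164 159]
55 [532.5 222.8  10.3] [158 164 159]
56 [532.5 222.   10.9] [158 164 159]
57 [533.6 214.7  59.9] [157 163 158]
58 [533.6 214.3  59.2] [153 161 157]
59 [533.6 213.5  61.2] [152 161 156]
60 [533.6 213.1  60.2] [153 162 156]
61 [533.6 212.6  60. ] [152 162 157]
62 [533.6 212.2  59.1] [151 161 156]
63 [533.6 211.7  58.6] [152 162 157]
64 [533.6 211.1  58.8] [152 162 157]
65 [533.6 210.5  60. ] [153 162 157]
66 [533.6 210.1  58.8] [153 161 157]
67 [533.6 209.5  58.7] [154 162 158]
68 [533.6 208.9  60. ] [152 162 157]
69 [533.6 208.2  61. ] [153 162 158]
70 [533.6 207.9  59.3] [154 163 158]
71 [533.6 207.2  60.2] [153 163 158]
72 [533.6 206.7  60. ] [153 163 158]
73 [533.6 206.1  60.6] [155 164 159]
74 [533.6 205.7  58.9] [153 163 157]
75 [533.6 205.2  58.7] [153 164 158]
76 [533.6 204.6  59.7] [154 164 159]
77 [533.6 
[... 3548 characters left out ...]
42.3  49.2] [75 84 85]
175 [533.2 141.7  49.7] [75 83 85]
176 [533.2 140.9  49.3] [75 84 85]
177 [533.2 140.3  49.5] [77 85 86]
178 [533.2 139.6  49.8] [75 83 85]
179 [533.2 138.6  48.6] [76 85 86]
180 [533.2 138.1  49.6] [76 84 85]
181 [533.2 137.4  49.6] [76 85 86]
182 [533.2 136.5  48.8] [73 81 83]
183 [532.2 124.5   9.4] [74 78 77]
184 [532.2 123.4   8.8] [78 81 79]
185 [532.3 123.   10.4] [78 81 78]
186 [532.2 121.9   9.6] [79 82 79]
187 [532.2 121.    9.9] [78 80 77]
188 [532.2 120.    9.2] [78 81 78]
189 [532.3 119.6  10.9] [78 81 78]
190 [532.2 118.4   9.8] [78 81 78]
191 [532.2 117.4   9.5] [78 80 79]
col 280
50 [554.4 226.1  10.8] [157 162 158]
150 [552.6 160.9  59.8] [161 176 178]
```

Run:
```python
from h import *
X=np.load("X1.npy"); z=np.load("w1.npz"); f=z["frame"].astype(int).sum(2)
# sub-pixel image edges per column
R,t=z["R"],z["t"]
def at(u,v,zz):
    ray=np.array([(u-z["cx"])/z["fx"],(v-z["cy"])/z["fy"],1])@R
    o=-R.T@t; return o+ray*(zz-o[2])/ray[2]
E=[];P=[];B=[]
for u in range(195,312):
    m=(X[:150,u,2]>57)&(X[:150,u,1]>180)
    if m.sum()>20: 
        v=np.nonzero(m)[0]; B.append(at(u,v.min()-.5,60))
    for v in range(95,118):
        if f[v,u]-f[v+1,u]>60 and f[v,u]>400: 
            E.append(at(u,v+.8,60)); break
    m=np.nonzero((X[:150,u,2]>58.5)&(X[:150,u,1]<175))[0]
    if len(m): P.append(at(u,m.min(),60))
for n,a in [("cheek edge",E),("pad edge",P),("back",B)]:
    a=np.array(a); k=np.polyfit(a[:,0],a[:,1],1)
    for _ in range(3):
        r=abs(np.polyval(k,a[:,0])-a[:,1]); g=r<1.2; k=np.polyfit(a[g,0],a[g,1],1)
    print(n,len(a),g.sum(),"slope deg",np.degrees(np.arctan(k[0])),"y@540",np.polyval(k,540),"x",a[:,0].min(),a[:,0].max())
m=(X[...,2]>57.5)&(X[...,2]<62)&(X[...,1]>186)&(X[...,1]<218)&(X[...,0]<600)
pts=X[m][:,:2].astype(np.float32); print(cv2.minAreaRect(pts))
for y0,y1 in [(190,195),(200,205),(207,212)]:
    q=X[m]; q=q[(q[:,1]>y0)&(q[:,1]<y1)]; print(y0,q[:,0].min(),q[:,0].max())
print(read_state()["tcp_pos"])
```

```text
cheek edge 109 109 slope deg -2.722109375081078 y@540 188.23339617467335 x 500.16952569160907 570.0719976422275
pad edge 117 117 slope deg -2.6884874079226213 y@540 165.851340219731 x 498.76080796577065 572.104284544786
back 117 5 slope deg -0.26745830577611784 y@540 216.5261404832065 x 501.8421312895852 568.6681989189063
((534.9188842773438, 201.06040954589844), (27.67603302001953, 80.34762573242188), 87.20146942138672)
190 494.41607450973106 574.7432960874495
200 495.0553847775084 575.1693214414706
207 495.0033805407571 575.3971733831484
[538.45107221 110.11868038 100.31781736]
```

Call:
move_arm:
  plan:
    - {"x": 0.0, "y": 0.0, "z": 0.05, "ax": 0, "ay": 0, "az": 5, "hand": 0.085}
    - {"x": 0.01, "y": -0.05, "z": 0.1, "ax": 0, "ay": 0, "az": 15, "hand": 0.085}
    - {"x": 0.02, "y": -0.1, "z": 0.11, "ax": 0, "ay": 0, "az": 25, "hand": 0.085}
    - {"x": 0.03, "y": -0.15, "z": 0.11, "ax": 0, "ay": 0, "az": 35, "hand": 0.085}
    - {"x": 0.04, "y": -0.2, "z": 0.11, "ax": 0, "ay": 0, "az": 45, "hand": 0.085}
    - {"x": 0.05, "y": -0.25, "z": 0.11, "ax": 0, "ay": 0, "az": 55, "hand": 0.085}
    - {"x": 0.06, "y": -0.3, "z": 0.11, "ax": 0, "ay": 0, "az": 65, "hand": 0.085}
    - {"x": 0.08, "y": -0.36, "z": 0.11, "ax": 0, "ay": 0, "az": 75, "hand": 0.085}
    - {"x": 0.09, "y": -0.4, "z": 0.11, "ax": 0, "ay": 0, "az": 85, "hand": 0.085}
    - {"x": 0.09, "y": -0.4, "z": 0.11, "ax": 0, "ay": 0, "az": 87, "hand": 0.085}
    - {"x": 0.09, "y": -0.4, "z": 0.11, "ax": 0, "ay": 0, "az": 87, "hand": 0.085}

```text
time: 3.52
tcp_pos: [630.0, -290.8, 213.4]
ee_rot: [[-0.999, 0.055, 0.002], [0.055, 0.999, -0.001], [-0.002, -0.001, -1.0]]
contact_force: [-0.8, 0.0, -0.0]
gripper_width: 85.1
```

```bash
cat > look.py <<'E'
from h import *
import sys
n=sys.argv[1]; cam=sys.argv[2] if len(sys.argv)>2 else "wrist"
p=snapshot(cam); np.savez(n+".npz",**{k:np.array(p[k]) for k in p})
cv2.imwrite("pics/"+n+".png",cv2.resize(p["frame"],(800,600),interpolation=cv2.INTER_CUBIC))
s=read_state();print(s["time"],s["tcp_pos"].round(1) if hasattr(s["tcp_pos"],"round") else s["tcp_pos"],np.round(s["qpos"],2), np.round(s["ee_rot"],3).tolist(),np.round(s["contact_force"],1))
E
python3 look.py m1
```

```text
3.575 [ 630.  -289.9  213.1] [-0.54  0.61  0.21  1.17  0.   -0.48] [[-0.999, 0.054, 0.002], [0.054, 0.999, -0.001], [-0.002, -0.001, -1.0]] [0.1 0.1 0.2]
```

View pics/m1.png

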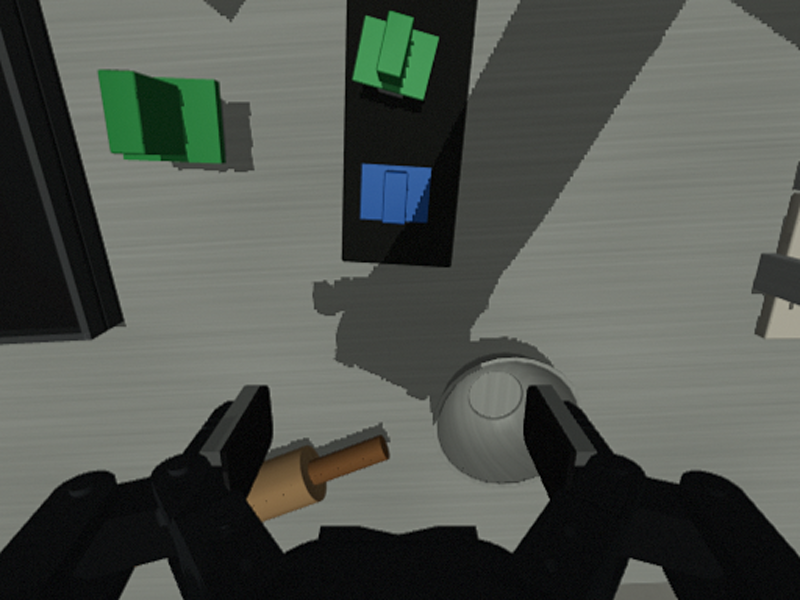

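The picture shows the blue spacer at about (395,195), with the small green one at (395,55) above it on the mat and the large look-alike green at (160,115). I'll measure the blue tab top.

```bash
cat > tab.py <<'E'
from h import *
import sys
z=np.load(sys.argv[1]+".npz"); zt=float(sys.argv[2])
f=z["frame"].astype(int); b,g,r=f[...,0],f[...,1],f[...,2]
blue=(b>1.5*r)&(b>g*1.2)&(b>50)
c=cloud({k:z[k] for k in z},blue)
print(len(c),"z range",np.percentile(c[:,2],[1,50,99]).round(1))
for lo,hi,nm in [(zt-3,zt+5,"tab"),(zt-36-4,zt-36+4,"flange")]:
    q=c[(c[:,2]>lo)&(c[:,2]<hi)]
    if len(q)>10: print(nm,len(q),q.mean(0).round(1),cv2.minAreaRect(q[:,:2].astype(np.float32)))
E
python3 tab.py m1 86
```

```text
1606 z range [ 3.2 50.  86.8]
tab 487 [ 573.1 -290.2   85.5] ((573.4192504882812, -290.2508239746094), (13.913357734680176, 29.920846939086914), 83.35284423828125)
flange 1052 [ 572.2 -290.    49.6] ((573.3369750976562, -290.2411804199219), (45.968658447265625, 36.09391784667969), 83.33216094970703)
```

Call:
move_arm:
  plan:
    - {"x": -0.045, "y": 0, "z": -0.02, "ax": 0, "ay": 0, "az": -3.6, "hand": 0.085}
    - {"x": -0.0566, "y": -0.0002, "z": -0.07, "ax": 0, "ay": 0, "az": -3.6, "hand": 0.085}
    - {"x": -0.0566, "y": -0.0002, "z": -0.115, "ax": 0, "ay": 0, "az": -3.6, "hand": 0.06}
    - {"x": -0.0566, "y": -0.0002, "z": -0.145, "ax": 0, "ay": 0, "az": -3.6, "hand": 0.05}
    - {"x": -0.0566, "y": -0.0002, "z": -0.154, "ax": 0, "ay": 0, "az": -3.6, "hand": 0.04}
    - {"x": -0.0566, "y": -0.0002, "z": -0.154, "ax": 0, "ay": 0, "az": -3.6, "hand": 0.04}
    - {"x": -0.0566, "y": -0.0002, "z": -0.154, "ax": 0, "ay": 0, "az": -3.6, "hand": 0.04}
  newtons: 40

```text
time: 4.45
tcp_pos: [574.7, -290.6, 59.2]
ee_rot: [[-0.993, 0.115, 0.002], [0.115, 0.993, -0.002], [-0.003, -0.001, -1.0]]
contact_force: [1.1, -0.1, -0.7]
gripper_width: 40.0
```

```bash
python3 look.py m2
```

```text
4.5 [ 574.6 -290.7   59.1] [-0.58  0.64 -0.15  0.78 -0.   -0.47] [[-0.993, 0.115, 0.002], [0.115, 0.993, -0.002], [-0.003, -0.001, -1.0]] [0.  0.8 0.2]
```

View pics/m2.png

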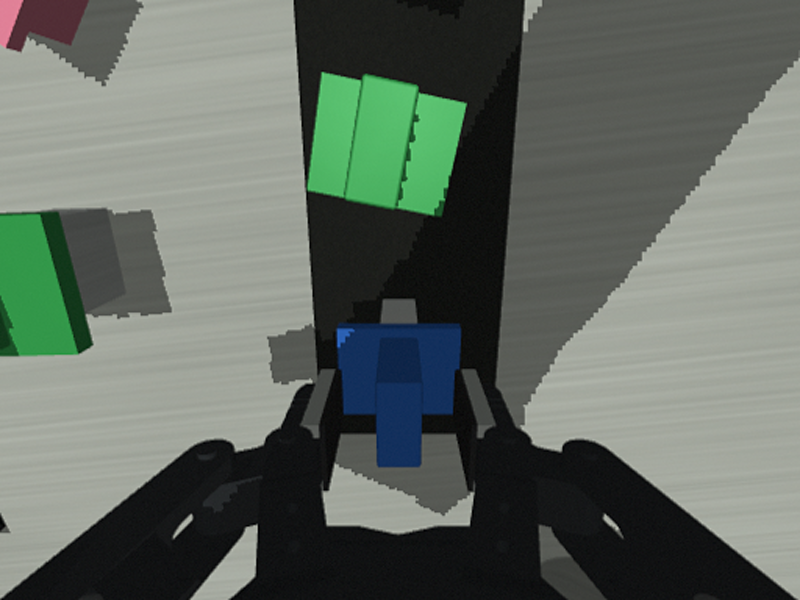

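Call:
move_arm:
  plan:
    - {"x": 0, "y": 0, "z": 0, "ax": 0, "ay": 0, "az": 0, "hand": 0.005}
    - {"x": 0, "y": 0, "z": 0, "ax": 0, "ay": 0, "az": 0, "hand": 0.005}
    - {"x": 0, "y": 0, "z": 0, "ax": 0, "ay": 0, "az": 0, "hand": 0.005}
    - {"x": 0, "y": 0, "z": 0, "ax": 0, "ay": 0, "az": 0, "hand": 0.005}
  newtons: 40

```text
time: 5.0
tcp_pos: [574.1, -290.5, 58.3]
ee_rot: [[-0.993, 0.115, 0.002], [0.115, 0.993, -0.001], [-0.002, -0.001, -1.0]]
contact_force: [0.3, 0.6, 5.8]
gripper_width: 13.5
```

Call:
move_arm:
  plan:
    - {"x": 0, "y": 0, "z": 0.03, "ax": 0, "ay": 0, "az": 0, "hand": 0.005}
    - {"x": 0, "y": 0.02, "z": 0.08, "ax": 0, "ay": 0, "az": 0, "hand": 0.005}
    - {"x": 0, "y": 0.07, "z": 0.12, "ax": 0, "ay": 0, "az": 1, "hand": 0.005}
    - {"x": 0, "y": 0.12, "z": 0.13, "ax": 0, "ay": 0, "az": 2, "hand": 0.005}
    - {"x": -0.005, "y": 0.175, "z": 0.13, "ax": 0, "ay": 0, "az": 3, "hand": 0.005}
    - {"x": -0.01, "y": 0.23, "z": 0.13, "ax": 0, "ay": 0, "az": 3.9, "hand": 0.005}
    - {"x": -0.015, "y": 0.285, "z": 0.13, "ax": 0, "ay": 0, "az": 3.9, "hand": 0.005}
    - {"x": -0.025, "y": 0.34, "z": 0.13, "ax": 0, "ay": 0, "az": 3.9, "hand": 0.005}
    - {"x": -0.035, "y": 0.395, "z": 0.13, "ax": 0, "ay": 0, "az": 3.9, "hand": 0.005}
    - {"x": -0.0397, "y": 0.445, "z": 0.12, "ax": 0, "ay": 0, "az": 3.9, "hand": 0.005}
    - {"x": -0.0397, "y": 0.4669, "z": 0.1, "ax": 0, "ay": 0, "az": 3.9, "hand": 0.005}
    - {"x": -0.0397, "y": 0.4669, "z": 0.075, "ax": 0, "ay": 0, "az": 3.9, "hand": 0.005}
    - {"x": -0.0397, "y": 0.4669, "z": 0.075, "ax": 0, "ay": 0, "az": 3.9, "hand": 0.005}
    - {"x": -0.0397, "y": 0.4669, "z": 0.075, "ax": 0, "ay": 0, "az": 3.9, "hand": 0.005}
    - {"x": -0.0397, "y": 0.4669, "z": 0.075, "ax": 0, "ay": 0, "az": 3.9, "hand": 0.005}

```text
time: 6.88
tcp_pos: [534.6, 176.4, 133.4]
ee_rot: [[-0.999, 0.048, 0.002], [0.048, 0.999, 0.0], [-0.002, 0.0, -1.0]]
contact_force: [0.3, 0.1, -0.7]
gripper_width: 13.6
```

```bash
python3 look.py g1;python3 look.py g2 scene; python3 look.py g3 side; python3 -c "
from h import *
s=read_state();print(s['tcp_pos'],s['contact_force'],s['gripper_width'])
for n,(a,b,c,d) in dict(g2=(200,150,140,105),g3=(160,110,140,105)).items():
    f=np.load(n+'.npz')['frame'][b:b+d,a:a+c]; cv2.imwrite('pics/'+n+'z.png',cv2.resize(f,(800,600),interpolation=cv2.INTER_CUBIC))
"
```

```text
6.925 [534.5 176.4 133.3] [ 0.19  0.43 -0.3   0.84 -0.    0.24] [[-0.999, 0.048, 0.002], [0.048, 0.999, 0.0], [-0.002, 0.0, -1.0]] [ 0.3  0.1 -0.8]
6.975 [534.4 176.4 133.2] [ 0.19  0.43 -0.3   0.84  0.    0.24] [[-0.999, 0.048, 0.002], [0.048, 0.999, 0.0], [-0.002, 0.0, -1.0]] [ 0.6  0.5 -1. ]
7.025 [534.3 176.5 133.1] [ 0.19  0.43 -0.3   0.84 -0.    0.24] [[-0.999, 0.048, 0.001], [0.048, 0.999, 0.0], [-0.001, 0.0, -1.0]] [-0.7 -0.2 -1.8]
[534.31279963 176.47806889 133.07641204] [-0.66098894 -0.16160242 -1.78468836] 13.311873906095293
```

View pics/g1.png

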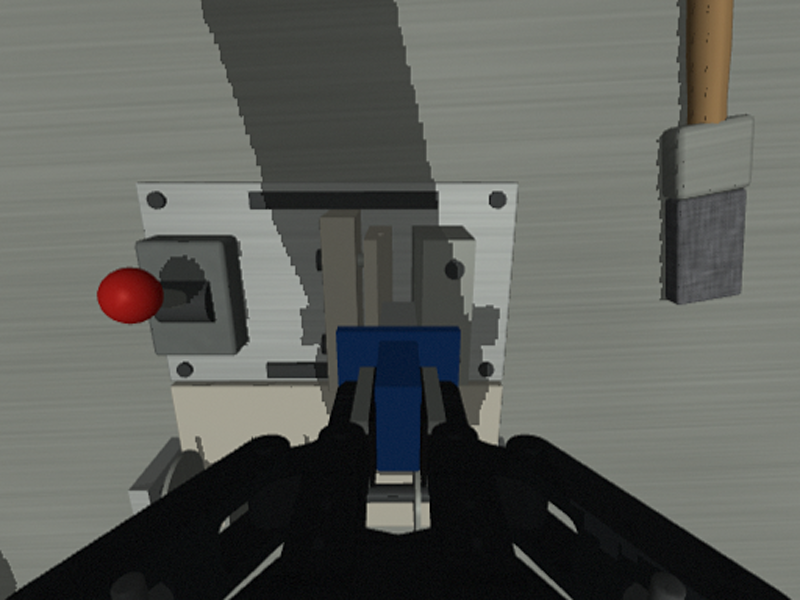

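View pics/g2z.png

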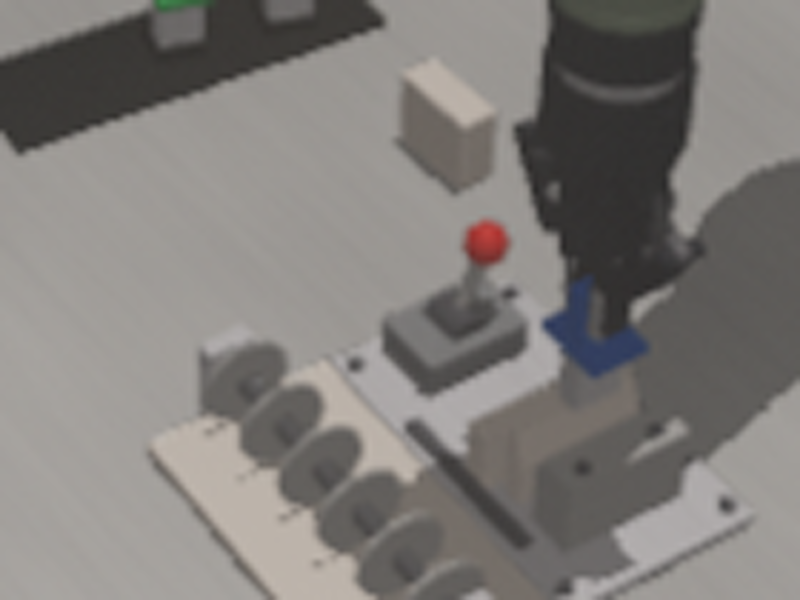

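View pics/g3z.png

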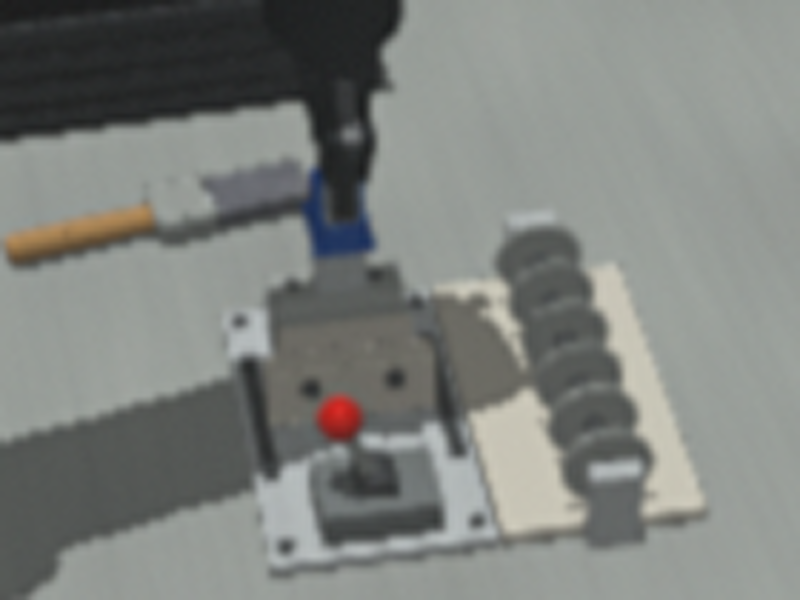

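Run:
```python
from h import *
z=np.load("g1.npz"); f=z["frame"].astype(int); b,g,r=f[...,0],f[...,1],f[...,2]
p={k:z[k] for k in z}
c=cloud(p,(b>1.5*r)&(b>g*1.2)&(b>30)); print(np.percentile(c,[2,50,98],axis=0).round(1))
q=c[(abs(c[:,2]-120)<8)]; print(len(q), q[:,2].mean(), cv2.minAreaRect(q[:,:2].astype(np.float32)))
print(np.histogram(c[:,2],bins=range(90,180,5)))
R=np.array(p["R"]);print("cam",-R.T@p["t"])
# cross-row profile at row v=160 (of 384)
for v in (155,):
    for u in range(200,310,1):
        X=world(p,u,v); print(u,X.round(1),end=";")
```

```text
[[515.6 155.1 120.7]
 [523.5 176.7 138.7]
 [547.  198.6 161.6]]
1873 124.43142054833541 ((526.5806884765625, 176.73321533203125), (46.25931930541992, 22.434720993041992), 87.63325500488281)
(array([   0,    0,    0,    0,    0,   12, 1312,  589,   92,  118,  117,
        126,  134,  285, 1398,    0,    0]), array([ 90,  95, 100, 105, 110, 115, 120, 125, 130, 135, 140, 145, 150,
       155, 160, 165, 170, 175]))
cam [455.70895354 180.07594608 275.49648703]
200 [501.7 126.4  10.6];201 [502.  127.    9.2];202 [501.9 128.1  10.1];203 [502.  129.    9.6];204 [502.1 129.9   9.2];205 [495.2 138.2  49.1];206 [495.1 139.1  49.8];207 [495.1 140.   50. ];208 [495.2 140.8  49.9];209 [495.3 141.5  49.6];210 [495.  142.6  51.1];211 [495.2 143.3  50.5];212 [495.4 143.9  49.3];213 [495.5 144.6  49. ];214 [495.5 145.5  49.4];215 [495.5 146.4  49.8];216 [495.4 147.2  50.1];217 [495.7 147.8  48.7];218 [495.5 148.8  50.1];219 [495.7 149.5  49.1];220 [495.7 150.4  49.6];221 [495.6 151.3  50.3];222 [495.9 151.9  48.9];223 [495.8 152.8  49.4];224 [495.8 153.6  49.6];225 [495.8 154.4  49.8];226 [496.1 155.1
[... 1300 characters left out ...]
.5];281 [496.  198.6  60.6];282 [496.1 199.3  60.4];283 [496.3 200.2  59.3];284 [496.2 200.9  60.1];285 [496.2 201.7  60.1];286 [496.5 202.6  58.7];287 [496.4 203.3  59.6];288 [496.5 204.1  59.4];289 [496.7 204.9  58.5];290 [496.4 205.5  59.9];291 [496.5 206.3  59.6];292 [496.4 207.   60.4];293 [496.5 207.8  60. ];294 [496.6 208.6  60. ];295 [496.8 209.5  59.2];296 [496.8 210.2  59.2];297 [496.7 210.9  59.9];298 [496.8 211.8  59.3];299 [496.9 212.5  59.4];300 [496.7 213.2  60.2];301 [496.7 213.9  60.7];302 [496.9 214.8  59.7];303 [496.9 215.5  60. ];304 [496.9 216.3  59.9];305 [506.5 225.6  10. ];306 [506.8 226.7   9. ];307 [506.7 227.6   9.5];308 [506.7 228.5  10. ];309 [506.7 229.4  10. ];
```

Call:
move_arm:
  plan:
    - {"x": 0, "y": 0.0004, "z": -0.01, "ax": 0, "ay": 0, "az": 0, "hand": 0.005}
    - {"x": 0, "y": 0.0004, "z": -0.018, "ax": 0, "ay": 0, "az": 0, "hand": 0.005}
    - {"x": 0, "y": 0.0004, "z": -0.026, "ax": 0, "ay": 0, "az": 0, "hand": 0.005}
    - {"x": 0, "y": 0.0004, "z": -0.03, "ax": 0, "ay": 0, "az": 0, "hand": 0.005}
    - {"x": 0, "y": 0.0004, "z": -0.033, "ax": 0, "ay": 0, "az": 0, "hand": 0.005}
    - {"x": 0, "y": 0.0004, "z": -0.033, "ax": 0, "ay": 0, "az": 0, "hand": 0.005}

```text
time: 7.78
tcp_pos: [533.7, 177.2, 99.1]
ee_rot: [[-0.999, 0.047, -0.0], [0.047, 0.999, 0.0], [0.0, 0.0, -1.0]]
contact_force: [1.0, 0.4, -0.9]
gripper_width: 13.3
```

Call:
move_arm:
  plan:
    - {"x": 0, "y": 0, "z": -0.003, "ax": 0, "ay": 0, "az": 0, "hand": 0.005}
    - {"x": 0, "y": 0, "z": -0.006, "ax": 0, "ay": 0, "az": 0, "hand": 0.005}
    - {"x": 0, "y": 0, "z": -0.009, "ax": 0, "ay": 0, "az": 0, "hand": 0.005}
    - {"x": 0, "y": 0, "z": -0.012, "ax": 0, "ay": 0, "az": 0, "hand": 0.005}

```text
time: 8.28
tcp_pos: [533.8, 177.2, 87.2]
ee_rot: [[-0.999, 0.047, 0.0], [0.047, 0.999, 0.0], [-0.0, 0.0, -1.0]]
contact_force: [-0.2, 0.6, 1.7]
gripper_width: 13.9
```

Call:
move_arm:
  plan:
    - {"x": 0, "y": 0, "z": -0.003, "ax": 0, "ay": 0, "az": 0, "hand": 0.005}
    - {"x": 0, "y": 0, "z": -0.006, "ax": 0, "ay": 0, "az": 0, "hand": 0.005}
    - {"x": 0, "y": 0, "z": -0.009, "ax": 0, "ay": 0, "az": 0, "hand": 0.005}
    - {"x": 0, "y": 0, "z": -0.011, "ax": 0, "ay": 0, "az": 0, "hand": 0.005}
    - {"x": 0, "y": 0, "z": -0.011, "ax": 0, "ay": 0, "az": 0, "hand": 0.005}

```text
time: 8.9
tcp_pos: [533.5, 177.2, 75.8]
ee_rot: [[-0.999, 0.047, -0.001], [0.047, 0.999, 0.0], [0.001, 0.0, -1.0]]
contact_force: [1.2, 1.5, -3.2]
gripper_width: 13.6
```

Call:
move_arm:
  plan:
    - {"x": 0, "y": 0, "z": -0.001, "ax": 0, "ay": 0, "az": 0, "hand": 0.005}
    - {"x": 0, "y": 0, "z": -0.0015, "ax": 0, "ay": 0, "az": 0, "hand": 0.005}
    - {"x": 0, "y": 0, "z": -0.002, "ax": 0, "ay": 0, "az": 0, "hand": 0.005}
    - {"x": 0, "y": 0, "z": -0.002, "ax": 0, "ay": 0, "az": 0, "hand": 0.005}

```text
time: 9.4
tcp_pos: [533.7, 177.2, 74.3]
ee_rot: [[-0.999, 0.047, 0.0], [0.047, 0.999, 0.0], [-0.0, 0.0, -1.0]]
contact_force: [0.5, 1.6, 0.6]
gripper_width: 13.4
```

```bash
python3 look.py g4;python3 look.py g5 side;  python3 -c "
from h import *
z=np.load('g4.npz'); f=z['frame'].astype(int); b,g,r=f[...,0],f[...,1],f[...,2]
p={k:z[k] for k in z}
c=cloud(p,(b>1.5*r)&(b>g*1.2)&(b>30)); print(np.percentile(c,[2,50,98],axis=0).round(1));q=c[c[:,2]<72]; print(np.median(q[:,2]),cv2.minAreaRect(q[:,:2].astype(np.float32)))
f=np.load('g5.npz')['frame'][110:215,160:300]; cv2.imwrite('pics/g5z.png',cv2.resize(f,(800,600),interpolation=cv2.INTER_CUBIC))
"
```

```text
9.45 [533.7 177.2  74.3] [ 0.19  0.5  -0.37  0.7   0.    0.24] [[-0.999, 0.047, 0.0], [0.047, 0.999, 0.0], [-0.0, 0.0, -1.0]] [0.1 2.2 0.1]
9.5 [533.8 177.2  74.3] [ 0.19  0.5  -0.37  0.7   0.    0.24] [[-0.999, 0.047, 0.0], [0.047, 0.999, 0.0], [-0.0, 0.0, -1.0]] [-0.5  2.   0.6]
[[514.7 155.9  61.9]
 [522.7 177.5  80. ]
 [545.9 199.4 102.5]]
65.59314032792619 ((567.4512939453125, 174.55503845214844), (48.603736877441406, 106.75029754638672), 87.70519256591797)
```

View pics/g4.png

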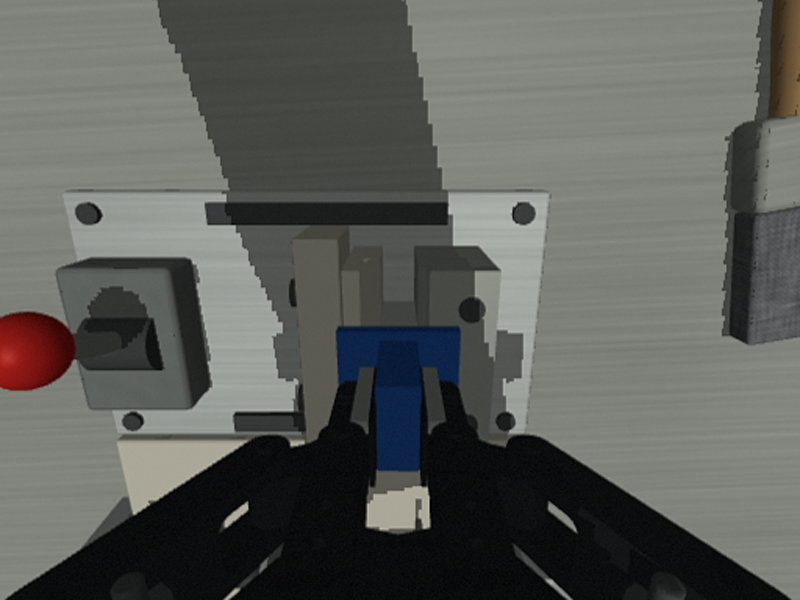

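Call:
move_arm:
  plan:
    - {"x": 0, "y": 0, "z": -0.0007, "ax": 0, "ay": 0, "az": 0, "hand": 0.005}
    - {"x": 0, "y": 0, "z": -0.0014, "ax": 0, "ay": 0, "az": 0, "hand": 0.005}
    - {"x": 0, "y": 0, "z": -0.0014, "ax": 0, "ay": 0, "az": 0, "hand": 0.005}
    - {"x": 0, "y": 0, "z": -0.0014, "ax": 0, "ay": 0, "az": 0, "hand": 0.005}

```text
time: 10.0
tcp_pos: [533.8, 177.2, 74.2]
ee_rot: [[-0.999, 0.047, 0.001], [0.047, 0.999, 0.0], [-0.001, 0.0, -1.0]]
contact_force: [-3.6, 1.6, 11.3]
gripper_width: 13.1
```

Call:
move_arm:
  plan:
    - {"x": 0, "y": 0, "z": 0.001, "ax": 0, "ay": 0, "az": 0, "hand": 0.005}
    - {"x": 0, "y": 0, "z": 0.001, "ax": 0, "ay": 0, "az": 0, "hand": 0.035}
    - {"x": 0, "y": 0, "z": 0.001, "ax": 0, "ay": 0, "az": 0, "hand": 0.035}
    - {"x": 0, "y": 0, "z": 0.001, "ax": 0, "ay": 0, "az": 0, "hand": 0.035}
    - {"x": 0, "y": 0, "z": 0.02, "ax": 0, "ay": 0, "az": 0, "hand": 0.035}
    - {"x": 0, "y": 0, "z": 0.06, "ax": 0, "ay": 0, "az": 0, "hand": 0.035}
    - {"x": 0.05, "y": 0, "z": 0.11, "ax": 0, "ay": 0, "az": 0, "hand": 0.035}
    - {"x": 0.08, "y": 0, "z": 0.12, "ax": 0, "ay": 0, "az": 0, "hand": 0.035}
    - {"x": 0.08, "y": 0, "z": 0.12, "ax": 0, "ay": 0, "az": 0, "hand": 0.035}

```text
time: 11.12
tcp_pos: [616.9, 176.9, 194.2]
ee_rot: [[-0.999, 0.048, 0.004], [0.048, 0.999, 0.0], [-0.004, 0.001, -1.0]]
contact_force: [-0.6, -0.2, -0.1]
gripper_width: 34.9
```

```bash
python3 look.py g6
python3 - <<'E'
from h import *
z=np.load('g6.npz'); f=z['frame'].astype(int); b,g,r=f[...,0],f[...,1],f[...,2]
p={k:z[k] for k in z}
c=cloud(p,(b>1.5*r)&(b>g*1.2)&(b>30)); print(np.percentile(c,[2,50,98],axis=0).round(1))
for lo,hi in((62,70),(99,106)):
    q=c[(c[:,2]>lo)&(c[:,2]<hi)&(c[:,0]<580)]; print(np.median(q[:,2]),cv2.minAreaRect(q[:,:2].astype(np.float32)))
red=(r>1.8*g)&(r>60); c=cloud(p,red); print("knob",c.mean(0),c.min(0),c.max(0))
H,W=p["depth"].shape; v,u=np.mgrid[0:H,0:W]; d=p["depth"]
X=(np.stack([(u-p["cx"])*d/p["fx"],(v-p["cy"])*d/p["fy"],d],-1)-p["t"])@p["R"]
m=(abs(X[...,2]-60)<2)&(X[...,0]>490)&(X[...,0]<512)
q=X[m]; a=np.array([.048,.9988]); yb=(q[:,:2]-[534.1,184.4])@a
print(np.histogram(yb,bins=np.arange(-35,35,1)))
E
```

```text
11.175 [614.4 176.9 192.7] [ 0.16  0.52  0.    1.06 -0.    0.21] [[-0.999, 0.048, 0.0], [0.048, 0.999, -0.0], [-0.0, -0.0, -1.0]] [-0.7 -0.2  0.3]
[[515.8 155.1  64.2]
 [532.2 177.6  66.1]
 [549.1 199.1 102.6]]
65.6203059882622 ((532.8377075195312, 177.00987243652344), (45.979774475097656, 35.24774169921875), 87.19790649414062)
101.53498064060892 ((533.0960693359375, 176.90853881835938), (13.394737243652344, 29.761573791503906), 87.47577667236328)
knob [508.70749938  58.62304996  91.29734628] [482.0999117   -2.8125737   -1.13905682] [520.67461121  68.63125424  97.73083975]
(array([ 0,  0,  0,  0,  0,  0,  5, 31, 26, 21, 24, 22, 28, 26,  0,  0,  0,
        0,  0,  0,  0,  0,  0,  0,  0,  0,  0,  0,  0,  0,  0,  0,  0,  0,
        0,  0,  0,  0, 15, 28, 22, 20, 19, 22, 22, 25, 29, 27, 26, 23, 21,
       21, 22, 22, 28, 26, 23, 20, 21, 20, 23, 23, 25, 23, 25,  5,  0,  0,
        0]), array([-35, -34, -33, -32, -31, -30, -29, -28, -27, -26, -25, -24, -23,
       -22, -21, -20, -19, -18, -17, -16, -15, -14, -13, -12, -11, -10,
        -9,  -8,  -7,  -6,  -5,  -4,  -3,  -2,  -1,   0,   1,   2,   3,
         4,   5,   6,   7,   8,   9,  10,  11,  12,  13,  14,  15,  16,
        17,  18,  19,  20,  21,  22,  23,  24,  25,  26,  27,  28,  29,
        30,  31,  32,  33,  34]))
```

View pics/g6.png

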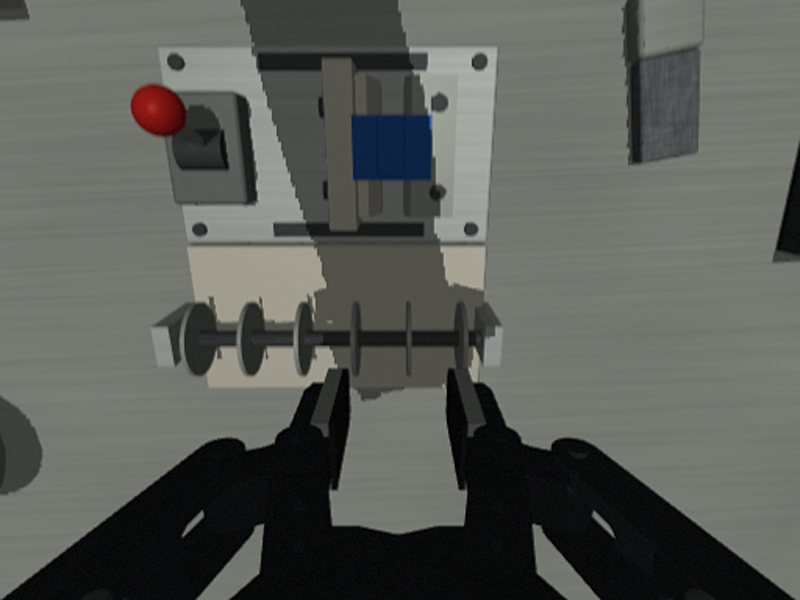

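Call:
move_arm:
  plan:
    - {"x": -0.03, "y": -0.03, "z": 0, "ax": 0, "ay": 0, "az": 0, "hand": 0.0}
    - {"x": -0.07, "y": -0.06, "z": 0, "ax": 0, "ay": 0, "az": 0, "hand": 0.0}
    - {"x": -0.11, "y": -0.09, "z": 0, "ax": 0, "ay": 0, "az": 0, "hand": 0.0}
    - {"x": -0.149, "y": -0.12, "z": 0, "ax": 0, "ay": 0, "az": 0, "hand": 0.0}
    - {"x": -0.149, "y": -0.12, "z": -0.01, "ax": 0, "ay": 0, "az": 0, "hand": 0.0}
    - {"x": -0.149, "y": -0.12, "z": -0.05, "ax": 0, "ay": 0, "az": 0, "hand": 0.0}
    - {"x": -0.149, "y": -0.12, "z": -0.09, "ax": 0, "ay": 0, "az": 0, "hand": 0.0}
    - {"x": -0.149, "y": -0.12, "z": -0.118, "ax": 0, "ay": 0, "az": 0, "hand": 0.0}
    - {"x": -0.149, "y": -0.12, "z": -0.118, "ax": 0, "ay": 0, "az": 0, "hand": 0.0}
    - {"x": -0.149, "y": -0.12, "z": -0.118, "ax": 0, "ay": 0, "az": 0, "hand": 0.0}

```text
time: 12.42
tcp_pos: [464.9, 57.4, 75.3]
ee_rot: [[-0.999, 0.047, 0.0], [0.047, 0.999, 0.0], [-0.0, 0.0, -1.0]]
contact_force: [0.7, 0.3, 0.4]
gripper_width: 0.2
```

```bash
python3 look.py l1 side;  python3 -c "
from h import *
f=np.load('l1.npz')['frame'][110:215,160:300]; cv2.imwrite('pics/l1z.png',cv2.resize(f,(800,600),interpolation=cv2.INTER_CUBIC))
"
```

```text
12.475 [465.5  57.4  75.7] [-0.04  0.35 -0.61  0.6   0.    0.01] [[-0.999, 0.047, 0.001], [0.047, 0.999, 0.0], [-0.001, 0.0, -1.0]] [-0.7 -0.5 -0.7]
```

View pics/l1z.png

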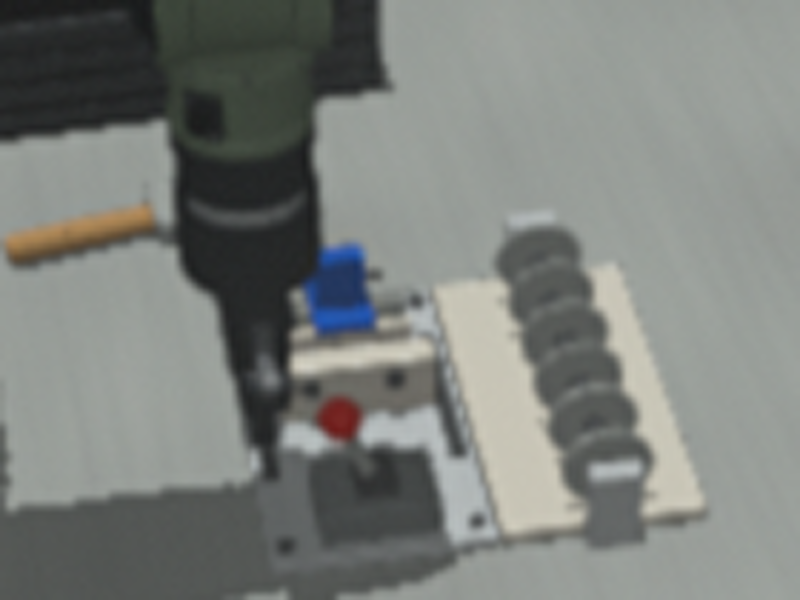

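Fingers are left of the red knob (340,418), the spacer is home, and the way is clear. I'll push gently.

Call:
move_arm:
  plan:
    - {"x": 0.01, "y": 0, "z": 0, "ax": 0, "ay": 0, "az": 0, "hand": 0.0}
    - {"x": 0.02, "y": -0.001, "z": 0, "ax": 0, "ay": 0, "az": 0, "hand": 0.0}
    - {"x": 0.028, "y": -0.001, "z": 0, "ax": 0, "ay": 0, "az": 0, "hand": 0.0}
    - {"x": 0.036, "y": -0.002, "z": 0, "ax": 0, "ay": 0, "az": 0, "hand": 0.0}
    - {"x": 0.044, "y": -0.002, "z": 0, "ax": 0, "ay": 0, "az": 0, "hand": 0.0}
    - {"x": 0.052, "y": -0.003, "z": 0, "ax": 0, "ay": 0, "az": 0, "hand": 0.0}
    - {"x": 0.058, "y": -0.003, "z": 0, "ax": 0, "ay": 0, "az": 0, "hand": 0.0}
    - {"x": 0.063, "y": -0.003, "z": 0, "ax": 0, "ay": 0, "az": 0, "hand": 0.0}
    - {"x": 0.063, "y": -0.003, "z": 0, "ax": 0, "ay": 0, "az": 0, "hand": 0.0}

```text
time: 13.6
tcp_pos: [528.3, 54.0, 74.8]
ee_rot: [[-0.999, 0.047, 0.001], [0.047, 0.999, -0.0], [-0.001, -0.0, -1.0]]
contact_force: [0.0, 0.6, -0.1]
gripper_width: -0.0
```

```bash
python3 look.py l2 side;  python3 -c "
from h import *
z=np.load('l2.npz');f=z['frame'][110:215,160:300]; cv2.imwrite('pics/l2z.png',cv2.resize(f,(800,600),interpolation=cv2.INTER_CUBIC))
f=z['frame'].astype(int); b,g,r=f[...,0],f[...,1],f[...,2]
c=cloud({k:z[k] for k in z},(r>1.8*g)&(r>60)); c=c[(c[:,1]>0)&(c[:,1]<120)];print(c.mean(0),c.min(0),c.max(0))
"
```

```text
13.65 [528.3  54.1  75. ] [-0.04  0.45 -0.45  0.67 -0.    0.01] [[-0.999, 0.047, 0.001], [0.047, 0.999, -0.0], [-0.001, -0.0, -1.0]] [-0.3 -0.4 -0.5]
[552.17947334  46.13409411  89.0450609 ] [542.14011356  37.81897434  79.24119818] [562.85478759  53.56381133  97.6670144 ]
```

View pics/l2z.png

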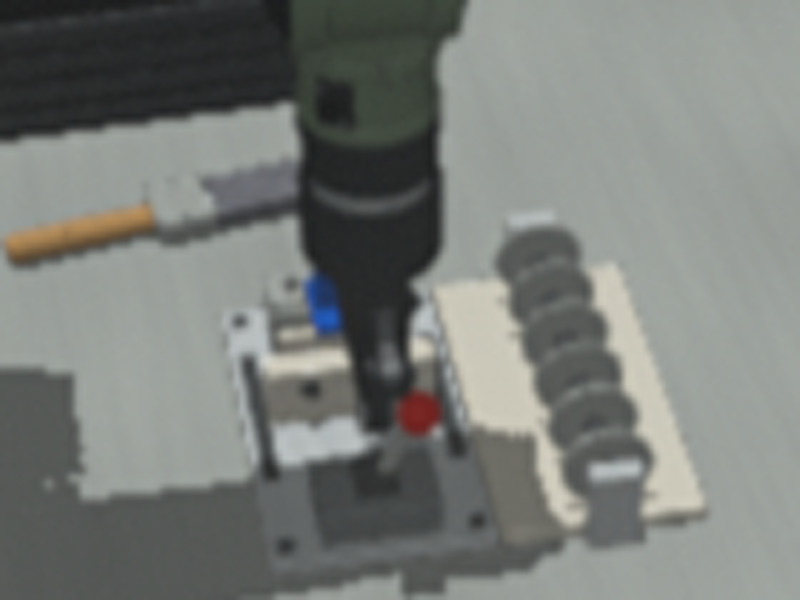

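Call:
move_arm:
  plan:
    - {"x": 0.002, "y": 0, "z": 0, "ax": 0, "ay": 0, "az": 0, "hand": 0.0}
    - {"x": 0.004, "y": 0, "z": 0, "ax": 0, "ay": 0, "az": 0, "hand": 0.0}
    - {"x": 0.006, "y": 0, "z": 0, "ax": 0, "ay": 0, "az": 0, "hand": 0.0}
    - {"x": 0.006, "y": 0, "z": 0, "ax": 0, "ay": 0, "az": 0, "hand": 0.0}
    - {"x": 0.006, "y": 0, "z": 0, "ax": 0, "ay": 0, "az": 0, "hand": 0.0}

```text
time: 14.28
tcp_pos: [530.0, 54.1, 74.5]
ee_rot: [[-0.999, 0.047, -0.007], [0.047, 0.999, -0.0], [0.007, -0.001, -1.0]]
contact_force: [-9.9, -0.1, 6.6]
gripper_width: -0.4
```

At the stop (about 10 N, no further travel). I'll back off, lift clear and check.

Call:
move_arm:
  plan:
    - {"x": -0.006, "y": 0, "z": 0, "ax": 0, "ay": 0, "az": 0, "hand": 0.0}
    - {"x": -0.03, "y": 0, "z": 0, "ax": 0, "ay": 0, "az": 0, "hand": 0.0}
    - {"x": -0.06, "y": 0, "z": 0.02, "ax": 0, "ay": 0, "az": 0, "hand": 0.0}
    - {"x": -0.06, "y": -0.02, "z": 0.07, "ax": 0, "ay": 0, "az": 0, "hand": 0.0}
    - {"x": -0.04, "y": -0.06, "z": 0.12, "ax": 0, "ay": 0, "az": 0, "hand": 0.0}
    - {"x": -0.02, "y": -0.1, "z": 0.16, "ax": 0, "ay": 0, "az": 0, "hand": 0.0}
    - {"x": -0.02, "y": -0.1, "z": 0.16, "ax": 0, "ay": 0, "az": 0, "hand": 0.0}
    - {"x": -0.02, "y": -0.1, "z": 0.16, "ax": 0, "ay": 0, "az": 0, "hand": 0.0}

```text
time: 15.28
tcp_pos: [513.6, -45.8, 234.6]
ee_rot: [[-0.999, 0.048, 0.0], [0.048, 0.999, 0.0], [-0.0, 0.0, -1.0]]
contact_force: [-0.2, 0.8, -0.2]
gripper_width: -0.2
```

```bash
python3 look.py e1 side; python3 look.py e2 scene
python3 - <<'E'
from h import *
for n in ("e1","e2"):
    z=np.load(n+'.npz'); p={k:z[k] for k in z}
    f=z['frame'].astype(int); b,g,r=f[...,0],f[...,1],f[...,2]
    c=cloud(p,(r>1.8*g)&(r>60)); c=c[(c[:,1]>0)&(c[:,1]<120)];print("knob",c.mean(0).round(),c.min(0).round(),c.max(0).round())
    c=cloud(p,(b>1.5*r)&(b>g*1.2)&(b>30)); c=c[(c[:,1]>100)&(c[:,1]<240)];print("blue",np.percentile(c,[3,50,97],axis=0).round(1).tolist())
cv2.imwrite('pics/e1z.png',cv2.resize(np.load('e1.npz')['frame'][120:340,140:400],(709,600)))
E
```

```text
15.325 [512.8 -45.2 233.9] [-0.23  0.26 -0.28  1.03  0.   -0.18] [[-0.999, 0.047, -0.002], [0.047, 0.999, 0.001], [0.002, 0.001, -1.0]] [1.  0.1 0.2]
15.375 [512.5 -44.9 233.6] [-0.23  0.26 -0.28  1.03  0.   -0.18] [[-0.999, 0.046, -0.002], [0.046, 0.999, 0.001], [0.002, 0.001, -1.0]] [ 0.  -0.4  1.1]
knob [554.  47.  89.] [543.  39.  77.] [566.  59.  99.]
blue [[516.6, 153.7, 62.7], [529.4, 170.2, 77.1], [542.7, 192.2, 105.5]]
knob [555.  59.  87.] [547.  48.  78.] [562.  67.  99.]
blue [[518.3, 159.6, 60.3], [536.2, 183.9, 72.3], [548.6, 200.6, 103.0]]
```

View pics/e1z.png

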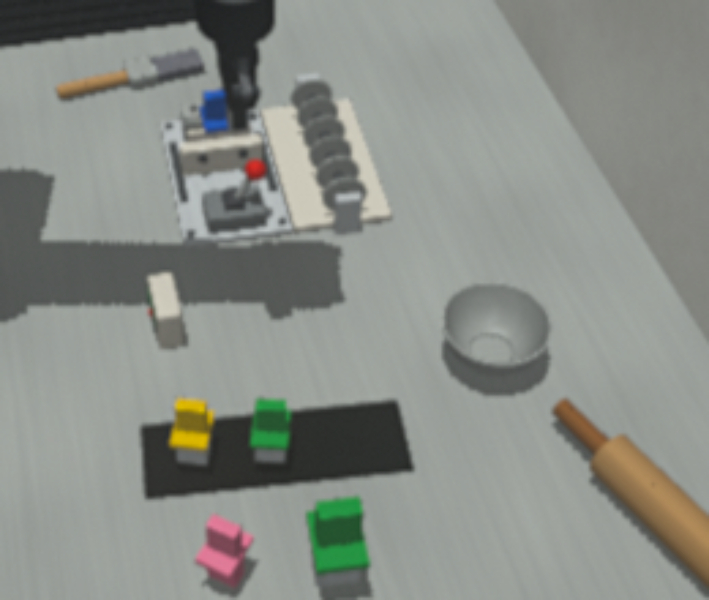

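View pics/e2.png

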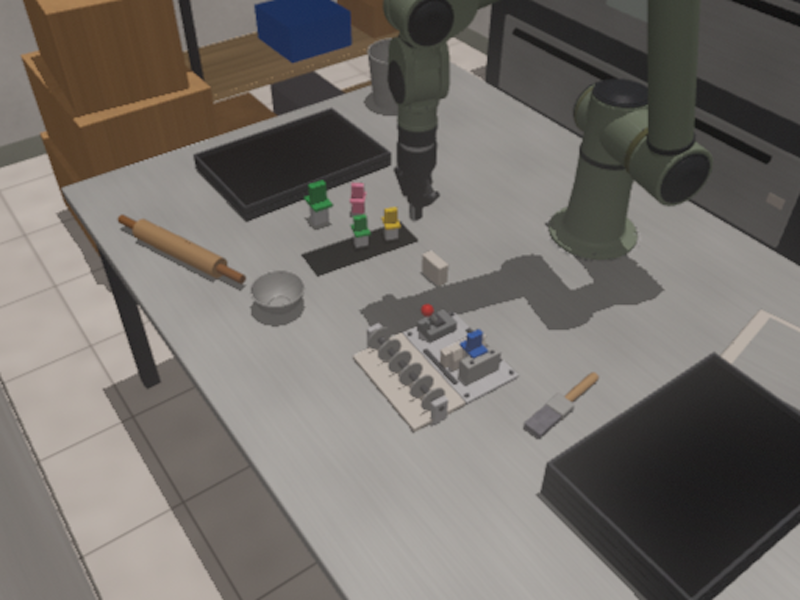

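```bash
python3 -c "
from bench import *
print(job_done())"
```

```text
the job is handed in; nothing more can be done
None
```

The blue 15 mm spacer is home in the gap and the red lever is fully over. I handed the job in at about 15.4 s and no verdict was reported.

**Choosing the spacer:** I did not try all three. The wrist camera put the resting gap at 11.4 to 11.9 mm over two views. Only the 15 mm spacer is within 4 mm of that, since the 18 mm one would need over 6 mm of pad travel. The green and yellow spacers were never touched.

**Insertion:** The spacer slid down at no more than a few newtons. When I pressed at the end it met a hard stop at about 11 N.

**Checks:**

| Item | Result |
|---|---|
| Flange top | 65.6 mm high (66 expected when home), with no visible tilt |
| Pad | pushed back about 3 mm |
| Lever | stopped at about 10 N; knob at x ≈ 554 mm, as expected when fully over |
| Other two spacers | upright on the mat |
| Bowl, timer, brush | look unmoved in the final pictures, not re-measured |
| Arm | clear of everything |

One reading disagreed: the side and scene cameras differed by about 12 mm in y on the knob. They see opposite faces of it, and their x and z values agreed.

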